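Stack the tote turned, not nested

ROBOT

A 6-joint arm with a two-finger parallel gripper is mounted at the origin on a cart in front of the work surface, level with it; the furniture and walls round the work are solid. World frame = base frame: x ahead of the robot, y to its left, z up, the work surface at z = 0. Lengths are in m, angles in rad, forces in N, time in s.
With the tool pointing down it reaches from about 0.375 to 0.975 m from the base axis. Payload 3.8 kg.
Tool frame: the origin (TCP) lies midway between the tips of the shut fingers; the grasp point (between the pads) lies 19 mm behind it; z points along the fingers, y is the line along which they close (so a half turn about z gives the same grasp; the last joint's range is limited). The gripper opens to 85 mm and grips with 20 to 120 N. Pads are 22 mm wide; open, the fingers measure 114 mm over their backs; the gripper's body (76 mm by 85 mm) begins 54 mm behind the grasp point. The pads swing forward as they close: fully open they stand 13 mm farther back than shut.
Start: joints at [-1.222, 0.264, 1.604, -0, 1.274, -0.037], TCP at [0.254, -0.625, 0.231] pointing down, gripper open.
Joint ranges: [-2.63, 2.63], [-0.94, 2.18], [0.31, 2.57], [-1.31, 4.45], [0, 2.66], [-2.55, 2.55]. Speed limits (rad/s): [2.57, 2.57, 3.14, 3.14, 3.14, 3.14].

INTERFACE

Orientations are given as a rotation vector (axis times angle).
In Python, from workcell import sensors, viewer, job gives the robot as it stands.
- The arm moves only by the shell command python3 -m inch 'ROWS' [FORCE]. ROWS is JSON, one flat list of numbers, 7 for each row, row after row: the shift along the tool's x, y, z in mm, then the turn, a rotation vector about the tool's x, y, z in degrees, then the finger opening in mm, from 0 to 85.4. A call has exactly 8 rows; each row shifts and turns the commanded pose from where the row before left it, along the tool's axes as they then stand; what a row does not reach is not made up. A row lasts 1/10 s, in which the tool goes at most 50 mm and 8.59 degrees, less where a joint would pass 70% of its speed; a pose out of reach is approached as far as the arm can. A call is refused whole if a number of a shift passes 50 or a number of a turn 8.59, either way. A call with a gripper value outside its range is refused whole. The fingers move at their own pace and stop on an object; FORCE is the grip in N (left out, the last holds). Time passes only in rows, so rows that do not move let the fingers close, or fill a call up. It gives the time, the measured TCP pose, the force, the opening and the grip force at its end, in the units of the state.
- sensors.read_state(): the state, without advancing time (a new reading comes with each control period).
- viewer.read_camera(name): name is "scene" or "top"; returns the picture (480x640x3 uint8, red, green, blue); there is no depth.
- viewer.camera_params(name): a dict with "K" (3x3 intrinsics, pixels), "k1" (the pictures are not rectified: a ray, as slopes to the right and down, at radius r is drawn at 1 + k1 r^2 times it, then the intrinsics apply), "world_to_cam" (4x4, takes a point from world to camera coordinates). Camera axes: x right, y down, z forward; pixel columns grow to the right and rows downward; lengths in m; the calibration is good to about 2 mm. A picture is of the moment at which its call begins. camera_params takes no time and is no camera call.
- job.finish_job(): hands the job in; it is judged then, once.
The state is a dict: "time": time; "q": joint angles; "joint_vel": joint speeds; "joint_torque": joint torques, N m; "tool_pos": TCP position; "tcp_rot": TCP orientation; "wrist_force": force on the tool from outside, world axes, zero at the start; "torque": the same for the moment, N m; "width": opening from 0.0 (shut) to 1.0 (fully open); "grip_force": force on a finger pad.
Only numpy, scipy, OpenCV 4.12 (cv2) and the standard library are available. Lean on these libraries where they do the work, as an engineer would, in place of code of your own. Each camera call takes 0.05 s, during which the arm holds its last target. There are 200 camera calls.

TASK

The blue tote faces the same way as the loaded grey one and would nest down onto its parts. Pick the blue tote up, turn it end for end and stack it on the grey tote: slip its toes under the grey tote's yellow claws with the other end held high, then lower that end until the tote sits level and fully home on all four toes, and let go. Do not shove the grey tote about, and leave the spray can, the tin and the tape roll alone.

Things in the scene. Friction and masses are not known exactly. Their poses are not given: they have to be found in the camera images.
- blue_tote: Empty blue tote, about 0.32 kg, the one to stack. 199 long (x), 126 wide (y), 90 high, 103 over its claws. Origin: centre of its underside; z up, +x to its claw end (yellow claws and grip block), -x to its plain end. Tub 156 x 100, z 0..52, steps out to a collar (inside 166 x 110, z 56..90). Set on grey the same way round, its toes fall through grey's rim slots and it nests, 56 above grey's underside.
- grey_tote_loaded: Loaded grey tote of exactly the same shape, axes and origin as the blue one, with yellow claws; about 2.4 kg with the parts lying in its tub (up to 45 high). Loose on the bench; a level push of 6 N does not move it. With blue turned end for end, all four toes rest on grey's rim: blue's underside is then 82 above grey's underside, centred, ribs inside the collar with 2 play at each end.
- blue_claw_end (a point): Top centre of blue's yellow grip block, at (90, 0, 90) in its frame: a solid block 14 thick (x 83..97), 26 wide, z 56..90, for fingers closing along x. Free outside it; inside it a step at z 56 for 9 mm, then the open tub. The claws stand beside it at |y| 36..54, up to z 103.
- blue_plain_end (a point): Top centre of the blue grip block at blue's plain end, at (-90, 0, 90) in its frame; same size as the yellow one.
- blue_hook_toes (a point): Midway between the lower tip edges of blue's two plain-end toes, at (-95, 0, 8) in its frame. Toes at |y| 36..48: tongues 6 thick (z 8..14), reaching from the tub to x = -95, each over a rib (z 0..8) that ends at x = -81. These are the toes that go under grey's claws.
- blue_claw_end_toes (a point): Midway between the lower tip edges of the two toes below blue's yellow end, at (95, 0, 8) in its frame. Toes at |y| 15..27, tongue z 8..14 to x = 95, rib z 0..8 to x = 81. They come to rest on grey's plain-end rim between its bosses.
- grey_claws (a point): Rim top midway between grey's two claws, at (89, 0, 90) in its frame. Rim there x 83..97 at z 90. Each claw, |y| 36..54: a post x 97..102, a tab over the rim x 89..102 with underside z 99 (gap 9 high, open toward the tote's inside), a cheek at |y| 50.5..54. Toes cannot be pressed down past the tabs; only the strip x 83..89 is bare. Rim slots at |y| 13..29.
- grey_plain_rim (a point): Middle of grey's plain-end rim top, at (-90, 0, 90) in its frame; rim x -97..-83; bosses 6 high at |y| 29.5..33.5; slots at |y| 34..50. To hook in: yellow end of blue about 6 degrees high, hook toes let down on the bare strip by grey's claws, slid outward under the tabs till the ribs meet the collar wall, then the yellow end swung down; its ribs drop just inside this rim.
- spray: Bystander: orange spray can with grey cap, 66 across, 202 high, origin at the centre of its foot.
- green_tin: Bystander: small round white tin with green lid, 64 across, 34 high, origin at the centre of its foot.
- black_tape: Bystander: roll of black tape lying flat, 67 across, 19 high, origin at the centre of its underside.
Not all that is in view belongs to the job. There is more than one size of the blue_tote; the job needs the larger.

How it is judged:
On the way, in this order (a step that is already met when the one before it is completed fails the run):
1. the blue tote is lifted clear of the bench (height (world z) of blue_tote above 0.04 m), for 0.2 s.
2. the blue tote is over the grey tote, off the bench and turned end for end to it (height (world z) of blue_tote above 0.07 m and horizontal distance between blue_tote and grey_tote_loaded below 0.06 m and x of blue_claw_end in the frame of grey_tote_loaded below -0.06 m), for 0.2 s.
At the end, for the whole second after the job is handed in: The blue tote rests on the grey one turned end for end, centred within 4 mm lengthwise and 5 mm across, underside 82 +- 2.5 mm above the grey underside, level within 0.025 rad, square within 0.05 rad, at rest; the grey tote stands upright within 40 mm of its start (x of blue_tote in the frame of grey_tote_loaded between -0.004 and 0.004 m and y of blue_tote in the frame of grey_tote_loaded between -0.005 and 0.005 m and z of blue_tote in the frame of grey_tote_loaded between 0.0795 and 0.0845 m and x of blue_claw_end in the frame of grey_tote_loaded below -0.08 m and angle between the z axis of blue_tote and the z axis of grey_tote_loaded, either way round below 0.025 rad and angle between the x axis of blue_tote and the x axis of grey_tote_loaded, either way round below 0.05 rad and angle between grey_tote_loaded's own z axis and vertical below 0.03 rad and linear speed of blue_tote below 0.01 m/s and angular speed of blue_tote below 0.05 rad/s and distance of grey_tote_loaded from where it was at the start of the episode below 0.04 m and height (world z) of grey_tote_loaded below 0.02 m); the robot touches nothing.
It fails at once if the grey tote is shoved more than 40 mm (distance of grey_tote_loaded from where it was at the start of the episode above 0.04 m).
It fails at once if the spray can, the tin or the tape roll is moved more than 30 mm (distance of any of spray, green_tin, black_tape from where it was at the start of the episode above 0.03 m).
It also fails if it takes over 48 s, if anything falls off the work surface, if the arm or the gripper's body presses on something with over 40 N, if the wrist force passes 120 N, or if a joint passes its speed limit or range.

## Working session

There is one attempt and no reset: what is moved stays moved. The work goes in short steps, Python scripts to look and compute and a shell command to move; the robot and the scene stay as the last step left them, time stands still between calls to the robot, and variables do not carry over. Pictures are saved under pics/ and viewed, at most 10 in all, crops included, and the job is handed in when it is done.

```bash
ls; mkdir -p pics; python3 - <<'E'
from workcell import sensors, viewer
import cv2, numpy as np
np.set_printoptions(precision=4,suppress=True)
for n in ("scene","top"):
    im=viewer.read_camera(n); cv2.imwrite(f"pics/{n}0.png",im[:,:,::-1]); p=viewer.camera_params(n); print(n,p)
print(sensors.read_state())
E
```

```text
pics
scene {'K': array([[490.6639,   0.    , 317.3487],
       [  0.    , 490.6639, 237.5835],
       [  0.    ,   0.    ,   1.    ]]), 'k1': 0.025798463126624892, 'world_to_cam': array([[-0.7026, -0.7116, -0.0044,  0.4536],
       [-0.282 ,  0.2841, -0.9164,  0.2464],
       [ 0.6533, -0.6426, -0.4002,  1.1832],
       [ 0.    ,  0.    ,  0.    ,  1.    ]])}
top {'K': array([[549.4352,   0.    , 321.0079],
       [  0.    , 549.4352, 236.3917],
       [  0.    ,   0.    ,   1.    ]]), 'k1': -0.07829272512483636, 'world_to_cam': array([[-0.0296, -0.9992, -0.0251,  0.0411],
       [-0.9969,  0.0313, -0.0721,  0.6413],
       [ 0.0728,  0.0229, -0.9971,  1.4913],
       [ 0.    ,  0.    ,  0.    ,  1.    ]])}
{'time': 0.1, 'q': array([-1.2219,  0.2647,  1.6053,  0.    ,  1.2737, -0.0369]), 'joint_vel': array([ 0.0001, -0.0015, -0.0046,  0.0003,  0.0008,  0.0007]), 'joint_torque': array([ -0.0005, -51.671 , -36.859 ,  -0.0001,   0.0063,  -0.    ]), 'tool_pos': array([ 0.2537, -0.6248,  0.23  ]), 'tcp_rot': array([-3.0813, -0.6019,  0.0005]), 'wrist_force': array([-0.2489, -0.0285,  0.2835]), 'torque': array([-0.0032, -0.0094, -0.0064]), 'grip_force': 0.0, 'width': 0.9997362338679683}
```

View pics/top0.png

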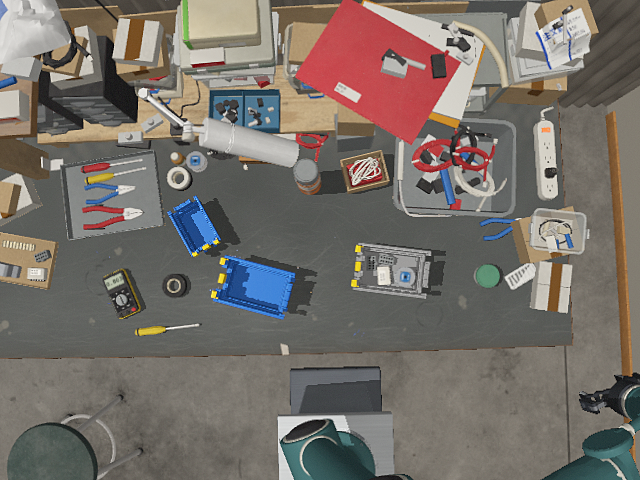

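View pics/scene0.png

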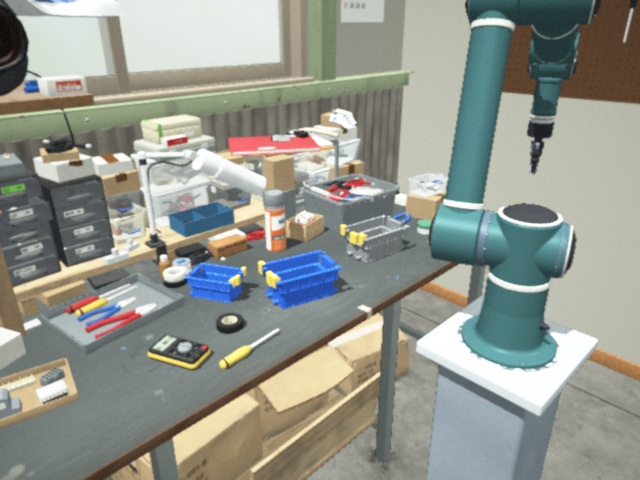

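The first pictures show these candidates (top-view pixels):
- **Large blue tote:** (253,287), with yellow claws at the left at (219,262) and (215,295).
- **Small blue tote:** (193,226), a decoy.
- **Blue organiser box:** (245,110), background.
- **Grey tote:** (392,270), with claws at the left at (357,250) and (357,288).

I choose the large blue one. The spray can is at about (307,177), the tin at (487,275) and the tape at (175,285). The white roll at (178,178) is not the tape.

```bash
cat > h.py <<'E'
import numpy as np, cv2
from workcell import sensors, viewer
from scipy.spatial.transform import Rotation as R
np.set_printoptions(precision=4,suppress=True)
def ray(n,uv):
    p=viewer.camera_params(n);K=p["K"];k=p["k1"];T=p["world_to_cam"]
    d=np.array([(uv[0]-K[0,2])/K[0,0],(uv[1]-K[1,2])/K[1,1]]);s=d.copy()
    for _ in range(20): s=d/(1+k*(s@s))
    o=-T[:3,:3].T@T[:3,3]; return o,T[:3,:3].T@np.array([s[0],s[1],1])
def onz(n,uv,z):
    o,v=ray(n,uv); return (o+v*(z-o[2])/v[2])
def proj(n,X):
    p=viewer.camera_params(n);K=p["K"];T=p["world_to_cam"]
    c=T[:3,:3]@np.asarray(X)+T[:3,3];s=c[:2]/c[2];s=s*(1+p["k1"]*(s@s));return K[:2,:2]@s+K[:2,2]
E
python3 - <<'E'
from h import *
a=cv2.imread("pics/top0.png");b=cv2.imread("pics/scene0.png")
c=cv2.resize(a[238:325,207:437],None,fx=3.4,fy=3.4,interpolation=cv2.INTER_CUBIC)
d=cv2.resize(b[212:308,253:415],None,fx=3.1,fy=3.1,interpolation=cv2.INTER_CUBIC)
o=np.zeros((c.shape[0]+d.shape[0],800,3),np.uint8);o[:c.shape[0],:c.shape[1]]=c;o[c.shape[0]:,:d.shape[1]]=d
print(o.shape);cv2.imwrite("pics/c1.png",o)
h=cv2.cvtColor(a,cv2.COLOR_BGR2HSV)
y=cv2.inRange(h,(20,120,100),(35,255,255))
n,l,s,ce=cv2.connectedComponentsWithStats(y)
for i in range(1,n):
    u,v=ce[i]
    if s[i,4]>5 and 200<u<440 and 230<v<330: print("yel",s[i],ce[i],onz("top",ce[i],.1))
m=cv2.inRange(h,(100,130,60),(125,255,255)); m[:, :205]=0;m[:250]=0;m[:,310:]=0
c=max(cv2.findContours(m,0,2)[0],key=cv2.contourArea);r=cv2.minAreaRect(c);print(r)
for p in cv2.boxPoints(r): print(p,onz("top",p,.09))
E
```

```text
(594, 800, 3)
yel [214 238   6   7  21] [216.2857 241.619 ] [0.6316 0.2962 0.1   ]
yel [202 244   9   6  33] [206.0303 246.7879] [0.6187 0.3237 0.1   ]
yel [355 245   9   7  44] [357.9545 248.0227] [ 0.6032 -0.0758  0.1   ]
yel [219 257  10   8  40] [222.45  260.675] [0.5809 0.2806 0.1   ]
yel [355 261   6  11  56] [357.4107 265.8393] [ 0.5568 -0.0728  0.1   ]
yel [218 273   9  11  71] [221.6056 277.8451] [0.5359 0.2837 0.1   ]
yel [351 279   8   8  45] [353.6889 282.8889] [ 0.5129 -0.0616  0.1   ]
yel [211 290   7   9  39] [213.5128 294.2051] [0.4937 0.3059 0.1   ]
((254.360107421875, 286.83160400390625), (74.4138412475586, 48.353721618652344), 14.743562698364258)
[212.2254 300.7435] [0.4763 0.3119 0.09  ]
[224.5311 253.9819] [0.5988 0.2768 0.09  ]
[296.4948 272.9197] [0.5433 0.0872 0.09  ]
[284.1891 319.6813] [0.422  0.1228 0.09  ]
```

View pics/c1.png

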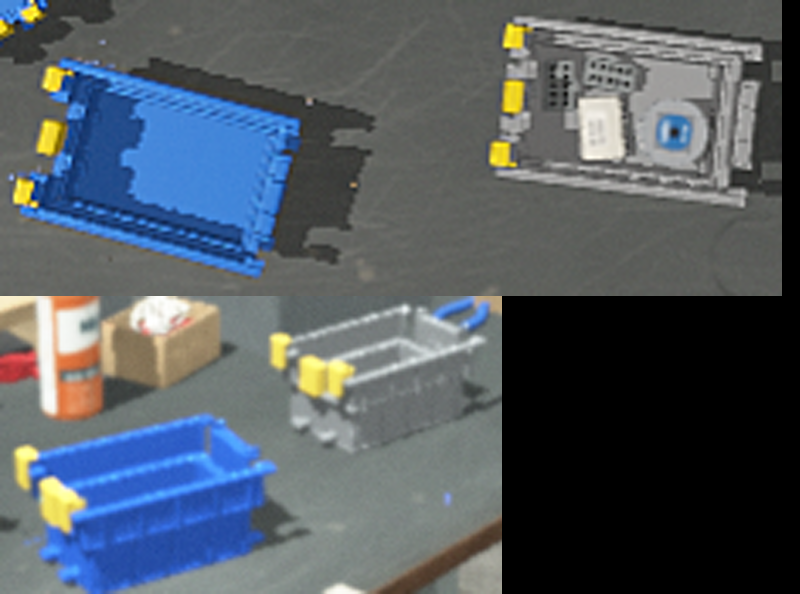

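The crop confirms the large blue tote: claws and grip block at the left (+y world), the same heading as grey. From the claw pairs:
- **Blue:** centre about (0.510,0.200), yaw about 73.8°. The claw spacing is 90.8 mm (90 given) and the outline about 127×198 mm, so the size checks out.
- **Grey:** centre about (0.543,-0.163), yaw about 81.1°.

Next I plan the rows to get above the yellow block.

```bash
cat >> h.py <<'E'
def Rt(yaw,tilt=0):  # tool y at yaw (deg), tool down, yellow end raised by tilt
    c,s=np.cos(np.radians(yaw)),np.sin(np.radians(yaw))
    return R.from_matrix(np.array([[-s,c,0],[c,s,0],[0,0,-1]]).T)*R.from_euler('x',-tilt,degrees=True)
def cur():
    s=sensors.read_state();r=R.from_rotvec(s["tcp_rot"]);y=r.as_matrix()[:,1]
    return np.array(s["tool_pos"]),r,np.degrees(np.arctan2(y[1],y[0])),np.degrees(np.arcsin(y[2])),s
def plan(way,grip,start=None):
    """way: list of (pos,yaw,tilt,nrows); prints rows"""
    p,r,yaw,tilt,_=cur()
    if start: p,yaw,tilt=np.array(start[0]),start[1],start[2];r=Rt(yaw,tilt)
    out=[]
    for P,Y,T,n in way:
        p0,y0,t0=p.copy(),yaw,tilt
        P0=p0.copy()
        for i in range(1,n+1):
            f=i/n;tp=P0+(np.array(P)-P0)*f;tr=Rt(y0+(Y-y0)*f,t0+(T-t0)*f)
            d=np.round(r.inv().apply(tp-p)*1000,1 if n<=8 else 0)
            w=np.round((r.inv()*tr).as_rotvec(degrees=True),1)
            p=p+r.apply(d/1000);r=r*R.from_rotvec(w,degrees=True)
            out.append([*d,*w,grip])
        yaw,tilt=Y,T
    for k in range(0,len(out),8): print('[',', '.join(','.join(f'{v:g}' for v in np.array(q)+0.0) for q in out[k:k+8]),']')
    print("end",p,r.as_rotvec())
E
python3 - <<'E'
from h import *
p,r,y,t,s=cur();print(y,t)
plan([((.50,-.15,.22),y+85,0,13),((.5355,.287,.19),73.8,0,11)],60)
E
```

```text
-67.89554216366521 -0.11989726976439277
[ 31,-27,1,0,0,-6.5,60, 34,-23,1,0,0,-6.6,60, 37,-19,0,0,0,-6.5,60, 38,-14,1,0,-0.1,-6.6,60, 40,-10,1,0,0,-6.5,60, 41,-6,1,-0.1,0,-6.5,60, 41,-1,1,0,0,-6.6,60, 41,4,0,0,0,-6.5,60 ]
[ 40,8,1,0,0,-6.5,60, 39,13,1,0,0,-6.6,60, 38,18,1,0,0,-6.5,60, 35,21,0,0,0,-6.6,60, 32,25,1,0,0,-6.5,60, 37,15,3,0,0,-5.2,60, 36,18,2,0,0,-5.1,60, 33,21,3,0,0,-5.2,60 ]
[ 32,24,3,0,0,-5.1,60, 29,27,3,0,0,-5.2,60, 27,30,2,0,0,-5.1,60, 25,31,3,0,0,-5.2,60, 21,34,3,0,0,-5.1,60, 18,36,3,0,0,-5.2,60, 15,37,2,0,0,-5.1,60, 11,38,3,0,0,-5.2,60 ]
end [0.5357 0.2871 0.1901] [-0.4425 -3.1098  0.0004]
```

```bash
python3 -m inch '[31,-27,1,0,0,-6.5,60, 34,-23,1,0,0,-6.6,60, 37,-19,0,0,0,-6.5,60, 38,-14,1,0,0,-6.6,60, 40,-10,1,0,0,-6.5,60, 41,-6,1,0,0,-6.5,60, 41,-1,1,0,0,-6.6,60, 41,4,0,0,0,-6.5,60]' 60
python3 -m inch '[40,8,1,0,0,-6.5,60, 39,13,1,0,0,-6.6,60, 38,18,1,0,0,-6.5,60, 35,21,0,0,0,-6.6,60, 32,25,1,0,0,-6.5,60, 37,15,3,0,0,-5.2,60, 36,18,2,0,0,-5.1,60, 33,21,3,0,0,-5.2,60]'
python3 -m inch '[32,24,3,0,0,-5.1,60, 29,27,3,0,0,-5.2,60, 27,30,2,0,0,-5.1,60, 25,31,3,0,0,-5.2,60, 21,34,3,0,0,-5.1,60, 18,36,3,0,0,-5.2,60, 15,37,2,0,0,-5.1,60, 11,38,3,0,0,-5.2,60]'
python3 - <<'E'
from h import *
a=viewer.read_camera("top")[:,:,::-1];b=viewer.read_camera("scene")[:,:,::-1]
p,r,y,t,s=cur();print(p,y,t,s["wrist_force"],s["q"])
c=cv2.resize(a[230:330,160:310],None,fx=3,fy=3,interpolation=cv2.INTER_CUBIC)
d=cv2.resize(b[190:320,230:360],None,fx=2.6,fy=2.6,interpolation=cv2.INTER_CUBIC)
o=np.zeros((340,800,3),np.uint8);o[:300,:450]=c;o[:338,455:455+338]=d;cv2.imwrite("pics/c2.png",o)
E
```

```text
time: 0.9
tool_pos: [0.4057, -0.3313, 0.2247]
tcp_rot: [-2.497, -1.904, 0.0]
wrist_force: [0.5, -0.0, 0.3]
width: 0.704
grip_force: 0.0
time: 1.7
tool_pos: [0.5094, -0.0302, 0.2128]
tcp_rot: [-1.503, -2.758, 0.0]
wrist_force: [0.2, -0.2, -0.5]
width: 0.702
grip_force: 0.0
time: 2.5
tool_pos: [0.5355, 0.2881, 0.1908]
tcp_rot: [-0.436, -3.111, 0.001]
wrist_force: [0.5, 0.3, 0.0]
width: 0.701
grip_force: 0.0
[0.5354 0.2907 0.1903] 74.11844338728685 0.05953353600742895 [0.3906 0.3735 0.007 ] [ 0.4556  0.1696  1.795   0.0018  1.1774 -0.8387]
```

View pics/c2.png

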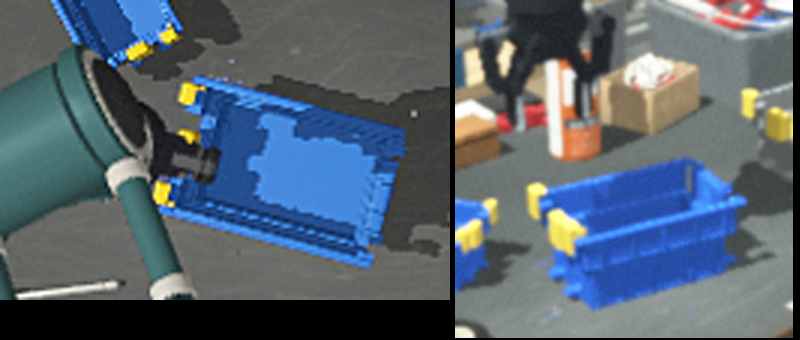

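The gripper stands squarely over the yellow block (crop pixel about (190,150)) with nothing else beneath the fingers. Descending and gripping.

```bash
python3 -m inch '[0,-3,30,0,0,0.3,60, 0,0,35,0,0,0,60, 0,0,30,0,0,0,60, 0,0,20,0,0,0,60, 0,0,13,0,0,0,60, 0,0,0,0,0,0,60, 0,0,0,0,0,0,5, 0,0,0,0,0,0,5]' 60
python3 -m inch '[0,0,0,0,0,0,5, 0,0,0,0,0,0,5, 0,0,0,0,0,0,5, 0,0,0,0,0,0,5, 0,0,0,0,0,0,5, 0,0,0,0,0,0,5, 0,0,0,0,0,0,5, 0,0,0,0,0,0,5]' 60
python3 - <<'E'
from h import *
print(cur()[0],cur()[2:4])
E
```

```text
time: 3.4
tool_pos: [0.5364, 0.284, 0.065]
tcp_rot: [0.451, 3.107, 0.002]
wrist_force: [-0.4, 0.3, 0.4]
width: 0.373
grip_force: 0.0
time: 4.2
tool_pos: [0.5369, 0.2848, 0.0655]
tcp_rot: [0.45, 3.106, 0.004]
wrist_force: [0.6, 2.8, 5.7]
width: 0.149
grip_force: 60.8
[0.5369 0.2848 0.0655] (np.float64(73.51049154487018), np.float64(0.18378930146236847))
```

```bash
python3 -m inch '[0,0,-10,0,0,0,5, 0,0,-15,0,0,0,5, 0,0,-20,0,0,0,5, 0,0,-25,0,0,0,5, 0,0,-25,0,0,0,5, 0,0,-25,0,0,0,5, 0,0,-20,0,0,0,5, 0,0,-10,0,0,0,5]' 90
cat >> h.py <<'E'
def tcp(b,yaw,tilt,off=(0,90,-65)): return np.array(b)+Rt(yaw,tilt).apply(np.array(off)/1000)
E
python3 - <<'E'
from h import *
p,r,y,t,s=cur();print(p,y,t,s["wrist_force"],onz("top",(307,170),.2))
P=tcp((.5432,-.1631,.165),-98.9,6);print(P)
plan([((.57,.03,.225),-12,3,12),(P,-98.9,6,12)],5)
E
```

```text
time: 5.0
tool_pos: [0.5357, 0.2838, 0.2161]
tcp_rot: [0.45, 3.107, 0.003]
wrist_force: [-0.5, -0.3, -3.5]
width: 0.143
grip_force: 88.0
[0.5357 0.2838 0.2161] 73.5007545511542 0.11476584508997736 [-0.4716 -0.2521 -3.4587] [0.7943 0.0471 0.2   ]
[ 0.5304 -0.2448  0.2391]
[ -9,-19,-1,-0.2,0.1,7.1,5, -11,-19,-1,-0.3,-0.1,7.2,5, -13,-16,-1,-0.2,0,7.1,5, -15,-15,0,-0.3,-0.2,7.1,5, -17,-13,-1,-0.2,-0.1,7.1,5, -19,-11,-1,-0.2,-0.2,7.1,5, -20,-8,-1,-0.3,-0.2,7.2,5, -20,-6,-1,-0.2,-0.2,7.1,5 ]
[ -21,-3,-1,-0.3,-0.3,7.1,5, -22,-1,-1,-0.2,-0.3,7.1,5, -21,2,-1,-0.2,-0.3,7.1,5, -21,5,0,-0.3,-0.4,7.2,5, -23,2,-1,-0.2,-0.4,7.2,5, -23,4,-1,-0.3,-0.4,7.2,5, -22,7,-1,-0.2,-0.5,7.2,5, -21,10,0,-0.3,-0.5,7.3,5 ]
[ -19,13,-1,-0.2,-0.5,7.2,5, -18,15,0,-0.3,-0.5,7.2,5, -15,17,0,-0.2,-0.6,7.2,5, -14,18,1,-0.3,-0.6,7.3,5, -11,21,0,-0.2,-0.7,7.2,5, -8,21,1,-0.3,-0.7,7.2,5, -6,23,1,-0.2,-0.7,7.2,5, -2,23,1,-0.3,-0.7,7.2,5 ]
end [ 0.5307 -0.245   0.2393] [ 3.0275 -0.236  -0.0122]
```

```bash
python3 -m inch '[-9,-19,-1,-0.2,0.1,7.1,5, -11,-19,-1,-0.3,-0.1,7.2,5, -13,-16,-1,-0.2,0,7.1,5, -15,-15,0,-0.3,-0.2,7.1,5, -17,-13,-1,-0.2,-0.1,7.1,5, -19,-11,-1,-0.2,-0.2,7.1,5, -20,-8,-1,-0.3,-0.2,7.2,5, -20,-6,-1,-0.2,-0.2,7.1,5]'
python3 -m inch '[-21,-3,-1,-0.3,-0.3,7.1,5, -22,-1,-1,-0.2,-0.3,7.1,5, -21,2,-1,-0.2,-0.3,7.1,5, -21,5,0,-0.3,-0.4,7.2,5, -23,2,-1,-0.2,-0.4,7.2,5, -23,4,-1,-0.3,-0.4,7.2,5, -22,7,-1,-0.2,-0.5,7.2,5, -21,10,0,-0.3,-0.5,7.3,5]'
python3 -m inch '[-19,13,-1,-0.2,-0.5,7.2,5, -18,15,0,-0.3,-0.5,7.2,5, -15,17,0,-0.2,-0.6,7.2,5, -14,18,1,-0.3,-0.6,7.3,5, -11,21,0,-0.2,-0.7,7.2,5, -8,21,1,-0.3,-0.7,7.2,5, -6,23,1,-0.2,-0.7,7.2,5, -2,23,1,-0.3,-0.7,7.2,5]'
python3 - <<'E'
from h import *
a=viewer.read_camera("top")[:,:,::-1];b=viewer.read_camera("scene")[:,:,::-1]
cv2.imwrite("pics/top3.png",a);cv2.imwrite("pics/scene3.png",b)
p,r,y,t,s=cur();print(p,y,t,s["wrist_force"],s["torque"],s["width"],s["q"])
c=cv2.resize(a[215:325,325:465],None,fx=2.9,fy=2.9,interpolation=cv2.INTER_CUBIC)
d=cv2.resize(b[150:280,310:440],None,fx=3,fy=3,interpolation=cv2.INTER_CUBIC)
o=np.zeros((392,800,3),np.uint8);o[:c.shape[0],:c.shape[1]]=c;o[:390,408:408+390]=d;cv2.imwrite("pics/c3.png",o)
E
```

```text
time: 5.8
tool_pos: [0.5572, 0.1133, 0.2182]
tcp_rot: [1.875, 2.498, 0.038]
wrist_force: [0.3, -0.4, -3.6]
width: 0.145
grip_force: 88.2
time: 6.6
tool_pos: [0.5548, -0.0633, 0.2261]
tcp_rot: [2.804, 1.269, 0.036]
wrist_force: [-0.0, 0.6, -4.7]
width: 0.145
grip_force: 88.2
time: 7.4
tool_pos: [0.5287, -0.2459, 0.2363]
tcp_rot: [3.025, -0.243, -0.021]
wrist_force: [0.6, 0.2, -3.0]
width: 0.141
grip_force: 88.2
[ 0.5291 -0.2476  0.2366] -99.12579501715408 6.2162171153446755 [ 0.2419  0.9688 -2.7101] [-0.1522  0.0327  0.0393] 0.14670114097630862 [-0.4173  0.0763  1.8156 -0.1125  1.228   1.3497]
```

View pics/c3.png

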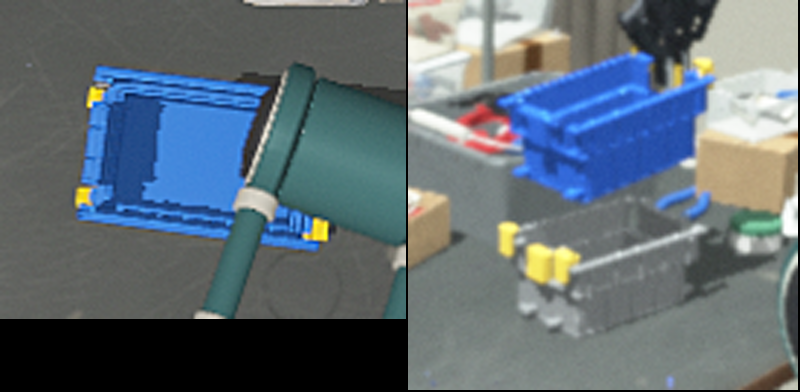

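The blue tote is held level-headed over grey with the yellow end high. The top crop shows its plain end at px (352–358, 238–290). The grey claws show at (358,248) and (354,283). I'll measure blue's side lines and plain end against the prediction from the tool pose, and grey's rim the same way.

```bash
python3 - <<'E'
from h import *
a=cv2.imread("pics/top3.png");h=cv2.cvtColor(a,cv2.COLOR_BGR2HSV)
m=cv2.inRange(h,(100,130,50),(125,255,255));m[:230]=0;m[310:]=0;m[:,:345]=0;m[:,440:]=0
p,r,y,t,s=cur()
bp=lambda b:p+r.apply(np.array([b[1],b[0]-90,65-b[2]])/1000)  # blue frame mm -> world
print("blue org",bp((0,0,0)))
up=[];lo=[]
for u in range(362,404,1):
    v=np.where(m[:,u])[0]
    up.append((u,v.min()-.5));lo.append((u,v.max()+.5))
le=[]
for v in range(246,284):
    u=np.where(m[v])[0]; le.append((u.min()-.5,v))
def side(pts,b0,axis):
    # intersect rays with blue's rim plane, return blue coords
    n=r.apply([0,0,-1]);q=bp(b0);X=[]
    for c in pts:
        o,d=ray("top",c);w=o+d*((q-o)@n)/(d@n);l=r.inv().apply(w-p)*1000;X.append((l[1]+90,l[0]))
    X=np.array(X);k=np.polyfit(X[:,1-axis],X[:,axis],1);res=X[:,axis]-np.polyval(k,X[:,1-axis]);g=abs(res)<2
    k=np.polyfit(X[g,1-axis],X[g,axis],1);return k,np.median(X[:,axis]),res.std()
for n,q,ax in(("up",up,1),("lo",lo,1),("left",le,0)): print(n,side(q,(0,0,90),ax))
# grey rim edges in top0
g=cv2.cvtColor(cv2.imread("pics/top0.png"),cv2.COLOR_BGR2GRAY)
G=np.array([.5432,-.1631]);th=np.radians(81.1);ex=np.array([np.cos(th),np.sin(th)]);ey=np.array([-ex[1],ex[0]])
# rectified patch of grey at z=.09, 0.5 mm px
xs=np.arange(-125,126,.5);ys=np.arange(-90,91,.5)
M=np.array([[proj("top",[*(G+ex*X/1000+ey*Y/1000),.09]) for X in xs] for Y in ys],np.float32)
w=cv2.remap(cv2.imread("pics/top0.png"),M[...,0],M[...,1],cv2.INTER_CUBIC)
cv2.imwrite("pics/rect.png",cv2.resize(w,None,fx=1.55,fy=1.55))
hh=cv2.cvtColor(w,cv2.COLOR_BGR2HSV);yy=cv2.inRange(hh,(20,120,100),(35,255,255))
n,l,st,ce=cv2.connectedComponentsWithStats(yy)
for i in range(1,n):
    if st[i,4]>60: x0,y0,ww,h2,_=st[i];print("yel x",xs[x0],xs[min(x0+ww,len(xs)-1)],"y",ys[y0],ys[min(y0+h2,len(ys)-1)])
gw=cv2.cvtColor(w,cv2.COLOR_BGR2GRAY).astype(float)
pr=gw[:,150:350].mean(1)
print("y profile",[(ys[i],int(pr[i])) for i in range(0,len(ys),4) if abs(ys[i])>44])
E
```

```text
blue org [ 0.5419 -0.1662  0.1623]
up (array([-0.0041, 63.2454]), np.float64(63.3981962897187), np.float64(0.6641110830699786))
lo (array([ -0.002 , -62.4829]), np.float64(-62.422903304401245), np.float64(0.7155006838913186))
left (array([ -0.0324, -97.0024]), np.float64(-97.92386545176235), np.float64(4.377646989734015))Traceback (most recent call last):
  File "<stdin>", line 27, in <module>
  File "h.py", line 13, in proj
    p=viewer.camera_params(n);K=p["K"];T=p["world_to_cam"]
ValueError: time passes only in moves, steps and waits
```

Blue's measured edges agree with the tool pose: sides at +63.2 and -62.5 (±63 given), plain end at -97.0. So the in-hand offset is about 0.4 mm. Now grey, with the camera parameters cached.

```bash
sed -i 's/viewer.camera_params(n)/PP(n)/' h.py; sed -i '3i import functools\nPP=functools.lru_cache(None)(lambda n: viewer.camera_params(n))' h.py
python3 - <<'E'
from h import *
a=cv2.imread("pics/top0.png")
G=np.array([.5432,-.1631]);th=np.radians(81.1);ex=np.array([np.cos(th),np.sin(th)]);ey=np.array([-ex[1],ex[0]])
xs=np.arange(-125,126,.5);ys=np.arange(90,-91,-.5)
M=np.array([[proj("top",[*(G+ex*X/1000+ey*Y/1000),.09]) for X in xs] for Y in ys],np.float32)
w=cv2.remap(a,M[...,0],M[...,1],cv2.INTER_CUBIC)
v=w.copy()
for X in (-97,-83,83,97): v[:,int((X+125)*2)]=(0,0,255)
for Y in (63,55,-55,-63): v[int((90-Y)*2)]=(0,0,255)
cv2.imwrite("pics/rect.png",cv2.resize(np.vstack([w[:,:],v[:,:]])[:, :],None,fx=.82,fy=.82))
hh=cv2.cvtColor(w,cv2.COLOR_BGR2HSV);yy=cv2.inRange(hh,(20,120,100),(35,255,255))
n,l,st,ce=cv2.connectedComponentsWithStats(yy)
for i in range(1,n):
    if st[i,4]>60: x0,y0,ww,h2,_=st[i];print("yel x",xs[x0],xs[min(x0+ww,len(xs)-1)],"y",ys[y0],ys[min(y0+h2,len(ys)-1)],w.shape)
E
```

```text
yel x 82.0 104.0 y 55.0 35.0 (362, 502, 3)
yel x 83.0 99.5 y 14.0 -13.0 (362, 502, 3)
yel x 82.0 104.0 y -35.5 -56.0 (362, 502, 3)
```

View pics/rect.png

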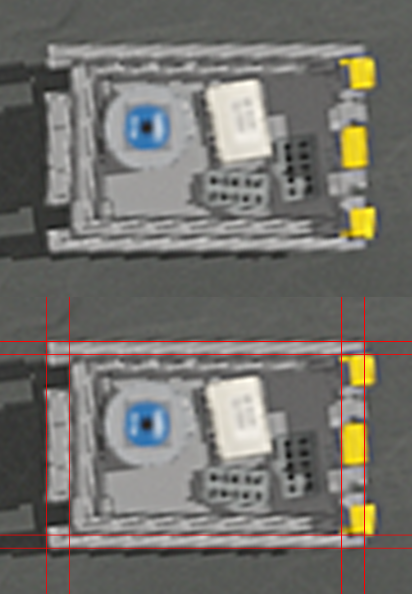

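The 0.5 mm/px rectified view fits grey's model lines. The plain rim is at -97, the claws are at y +35..55 and -35.5..-56, and the block is at y ±13.5. So grey's centre (0.543,-0.163) and yaw 81.1° hold to about 1 mm. Next I place the hook-toe tips over the bare strip, grey x 86, 20 mm above the rim.

```bash
cat >> h.py <<'E'
G=np.array([.5432,-.1631]);EX=np.array([np.cos(np.radians(81.1)),np.sin(np.radians(81.1))]);EY=np.array([-EX[1],EX[0]])
def hook(x,y,z,tilt,yaw=-98.9): # TCP for hook-toe tips at grey (x,y,z) mm
    return tcp([*(G+EX*x/1000+EY*y/1000),z/1000],yaw,tilt,(0,185,-57))
def tip():
    p,r,y,t,s=cur();w=p+r.apply(np.array([0,-185,57])/1000);d=w[:2]-G
    print("tip grey mm",np.array([d@EX,d@EY,w[2]])*1000,"yaw",y,"tilt",t,"F",s["wrist_force"],"T",s["torque"],"grip",s["width"]*85.4,s["grip_force"],"t",s["time"])
E
python3 - <<'E'
from h import *
tip();plan([(hook(86,0,110,6.2),-98.9,6.2,6)],5)
E
```

```text
tip grey mm [ 92.0916   0.3915 159.939 ] yaw -99.12579501715408 tilt 6.2162171153446755 F [ 0.2419  0.9688 -2.7101] T [-0.1522  0.0327  0.0393] grip 12.528277439376758 88.28578591346741 t 7.5
[ 0.2,0.1,8.4,0,0.2,0,5, 0.1,0.1,8.4,0,0,-0.1,5, 0.2,0.1,8.4,0,0.1,0,5, 0.1,0.1,8.4,0,0,0,5, 0.2,0.2,8.4,0,0,-0.1,5, 0.1,0.1,8.4,0,0,0,5 ]
end [ 0.529  -0.2538  0.1866] [ 3.0242 -0.2359 -0.0118]
```

```bash
python3 -m inch '[0.2,0.1,8.4,0,0.2,0,5, 0.1,0.1,8.4,0,0,-0.1,5, 0.2,0.1,8.4,0,0.1,0,5, 0.1,0.1,8.4,0,0,0,5, 0.2,0.2,8.4,0,0,-0.1,5, 0.1,0.1,8.4,0,0,0,5, 0,0,0,0,0,0,5, 0,0,0,0,0,0,5]'
python3 - <<'E'
from h import *
b=viewer.read_camera("scene")[:,:,::-1];a=viewer.read_camera("top")[:,:,::-1]
tip();plan([(hook(86,0,100,6.2),-98.9,6.2,4),(hook(86,0,90,6.2),-98.9,6.2,4)],5)
c=cv2.resize(a[225:305,340:430],None,fx=4.4,fy=4.4,interpolation=cv2.INTER_CUBIC)
d=cv2.resize(b[170:270,330:430],None,fx=4,fy=4,interpolation=cv2.INTER_CUBIC)
o=np.zeros((400,800,3),np.uint8);o[:c.shape[0],:c.shape[1]]=c;o[:400,400:]=d;cv2.imwrite("pics/c4.png",o)
cv2.imwrite("pics/top4.png",a)
E
```

```text
time: 8.3
tool_pos: [0.5301, -0.2512, 0.1868]
tcp_rot: [3.026, -0.23, -0.009]
wrist_force: [-0.0, 0.5, -3.6]
width: 0.145
grip_force: 88.4
tip grey mm [ 88.5893  -0.796  111.2264] yaw -98.69722796953032 tilt 6.140711925434227 F [ 0.773  -0.5113 -3.2935] T [-0.1285  0.0316  0.0291] grip 12.266791991607063 88.37616205215454 t 8.4
[ -0.3,0.3,2.8,0,-0.2,0.1,5, -0.3,0.4,2.8,0,0,0,5, -0.3,0.3,2.8,0,0,0.1,5, -0.3,0.3,2.8,-0.1,0,0,5, 0,-0.3,2.5,0,0,0,5, 0,-0.2,2.5,0,0,0,5, 0,-0.3,2.5,0,0,0,5, -0.1,-0.3,2.5,0,0,0,5 ]
end [ 0.529  -0.2537  0.1666] [ 3.0238 -0.2353 -0.0124]
```

View pics/c4.png

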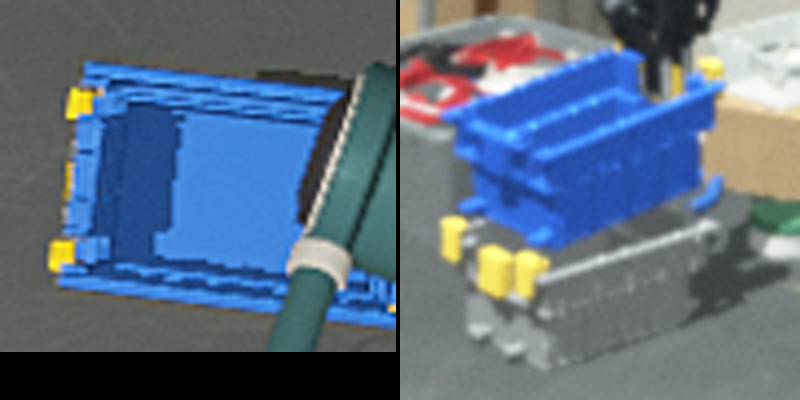

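The scene crop shows both hook toes (crop (470,205) and (540,237)) hanging just inside grey's claws at (455,235) and (530,270), above the rim. State readings are noisy at about 1 mm, so I average a few and cross-check blue's end edge in the top picture.

```bash
cat >> h.py <<'E'
def avg(n=5):
    P=[];W=[];F=[];T=[]
    for i in range(n):
        if i: viewer.read_camera("top")
        s=sensors.read_state();P.append(s["tool_pos"]);W.append(s["tcp_rot"]);F.append(s["wrist_force"]);T.append(s["torque"])
    p=np.mean(P,0);r=R.from_rotvec(W).mean();y=r.as_matrix()[:,1];F=np.mean(F,0)
    w=p+r.apply(np.array([0,-185,57])/1000);d=w[:2]-G;yaw=np.degrees(np.arctan2(y[1],y[0]));t=np.degrees(np.arcsin(y[2]))
    print("tip grey",np.array([d@EX,d@EY,w[2]])*1000,"yaw %.2f tilt %.2f"%(yaw,t),"Fgrey",F[:2]@EX,F[:2]@EY,F[2],"T",np.mean(T,0),"std",np.std(P,0)*1000,"t",s["time"],"w",s["width"]*85.4)
    return p,yaw,t,r
def edges(a,p,r):
    h=cv2.cvtColor(a,cv2.COLOR_BGR2HSV);m=cv2.inRange(h,(100,130,50),(125,255,255));m[:225]=0;m[310:]=0;m[:,:340]=0;m[:,440:]=0
    o={'up':[(u,np.where(m[:,u])[0].min()-.5) for u in range(366,404)],'lo':[(u,np.where(m[:,u])[0].max()+.5) for u in range(366,404)],
       'left':[(np.where(m[v])[0].min()-.5,v) for v in list(range(252,257))+list(range(266,271))]}
    n=r.apply([0,0,-1]);q=p+r.apply(np.array([0,-90,-25])/1000)
    for k,pts in o.items():
        X=[]
        for c in pts:
            oo,d=ray("top",c);l=r.inv().apply(oo+d*((q-oo)@n)/(d@n)-p)*1000;X.append((l[1]+90,l[0]))
        X=np.array(X);print(k,np.median(X,0), np.polyfit(X[:,0],X[:,1],1)[0] if k!='left' else X[:,0].round(1))
E
python3 - <<'E'
from h import *
p,y,t,r=avg(6);edges(cv2.imread("pics/top4.png"),p,r)
plan([(hook(86,0,100,6.2),-98.9,6.2,4),(hook(86,0,90,6.2),-98.9,6.2,4)],5,(p,y,t))
E
```

```text
tip grey [ 88.583   -0.8007 111.3169] yaw -98.70 tilt 6.14 Fgrey 0.0330332004943681 -0.04441705876246863 -3.117468293951767 T [-0.155   0.0395  0.0037] std [0.0764 0.0442 0.1012] t 8.65 w 12.366188322236907
up [-34.0559  63.7207] 0.006945949214076858
lo [-19.6824 -62.1493] -0.0012242826104955351
left [-95.8449   8.2764] [-96.3 -96.  -95.7 -97.9 -97.6 -94.7 -94.4 -94.1 -93.8 -96. ]
[ -0.3,0.3,2.8,0,0,0,5, -0.3,0.3,2.9,0,0,0.1,5, -0.3,0.4,2.8,0,0,0,5, -0.3,0.3,2.8,-0.1,0,0.1,5, 0,-0.3,2.5,0,0,0,5, 0,-0.2,2.5,0,0,0,5, 0,-0.3,2.5,0,0,0,5, 0,-0.3,2.5,0,0,0,5 ]
end [ 0.529  -0.2538  0.1666] [ 3.0238 -0.2354 -0.0123]
```

```bash
python3 -m inch '[-0.3,0.3,2.3,0,0,0,5, -0.3,0.3,2.3,0,0,0.1,5, -0.4,0.3,2.3,0,0,0,5, -0.4,0.3,2.3,-0.1,0,0.1,5, 0,0,0,0,0,0,5, 0,0,0,0,0,0,5, 0,0,0,0,0,0,5, 0,0,0,0,0,0,5]'
python3 - <<'E'
from h import *
p,y,t,r=avg(3)
plan([(hook(86,0.4,90,6.2),-98.9,6.2,6)],5,(p,y,t))
E
```

```text
time: 9.45
tool_pos: [0.5286, -0.2533, 0.1783]
tcp_rot: [3.024, -0.235, -0.008]
wrist_force: [0.6, -0.3, -3.6]
width: 0.148
grip_force: 88.3
tip grey [ 86.3663   0.2683 101.5681] yaw -98.90 tilt 6.23 Fgrey -0.13298965582862315 -0.14943645103197897 -3.252758410920075 T [-0.1454  0.032  -0.0185] std [0.0116 0.0033 0.0081] t 9.55 w 12.293812717177472
[ 0,-0.1,1.9,0,0,0,5, 0,-0.2,2,0,0,0,5, 0,-0.1,1.9,0,0,0,5, 0,-0.2,2,0,0,0,5, 0,-0.1,1.9,0,0,0,5, 0,-0.2,1.9,0,0,0,5 ]
end [ 0.5286 -0.2536  0.1667] [ 3.024  -0.2353 -0.0128]
```

```bash
python3 -m inch '[0,-0.1,2,0,0,0,5, 0,-0.2,2,0,0,0,5, 0,-0.1,2,0,0,0,5, 0,-0.2,1.5,0,0,0,5, 0,-0.1,1.5,0,0,0,5, 0,-0.1,1,0,0,0,5, 0,0,0,0,0,0,5, 0,0,0,0,0,0,5]'
python3 - <<'E'
from h import *
p,y,t,r=avg(3)
E
```

```text
time: 10.35
tool_pos: [0.5285, -0.2535, 0.1681]
tcp_rot: [3.024, -0.235, -0.008]
wrist_force: [-0.2, -0.6, -2.9]
width: 0.144
grip_force: 88.3
tip grey [86.0845  0.3153 91.4595] yaw -98.90 tilt 6.23 Fgrey -0.23711224803986525 0.3146478362897902 -3.3793387051665196 T [-0.1667  0.0248 -0.0092] std [0.0082 0.0175 0.0305] t 10.45 w 12.335023279766133
```

No contact yet and no side forces. I lower in small steps until I feel the rim.

```bash
python3 -m inch '[0,0,0.6,0,0,0,5, 0,-0.1,0.6,0,0,0,5, 0,0,0.6,0,0,0,5, 0,0,0,0,0,0,5, 0,0,0,0,0,0,5, 0,0,0,0,0,0,5, 0,0,0,0,0,0,5, 0,0,0,0,0,0,5]'
python3 - <<'E'
from h import *
avg(3)
E
```

```text
time: 11.25
tool_pos: [0.5288, -0.254, 0.1668]
tcp_rot: [3.023, -0.235, -0.007]
wrist_force: [-0.1, -2.3, 0.6]
width: 0.146
grip_force: 88.8
tip grey [85.6503 -0.0169 89.8851] yaw -98.90 tilt 6.26 Fgrey -2.5418398382105813 -0.1905532125126533 0.8536268477955843 T [-0.1862  0.0838  0.0509] std [0.0175 0.0187 0.0394] t 11.35 w 12.068552988757002
```

```bash
python3 - <<'E'
from h import *
p,y,t,r=avg(2)
plan([(hook(85.8,0.3,91,6.2),-98.9,6.2,2),(hook(93,0.3,91,6.2),-98.9,6.2,6)],5,(p,y,t))
E
```

```text
tip grey [85.735   0.0298 89.8499] yaw -98.91 tilt 6.25 Fgrey -2.653289132109771 -0.515688158134688 1.2988042746058712 T [-0.1365  0.0486 -0.0096] std [0.0166 0.0561 0.0368] t 11.4 w 12.00613583375446
[ 0,0.1,-0.5,0,0,0,5, -0.1,0,-0.5,0,0,0,5, 0,-1.2,-0.1,0,0,0,5, 0,-1.2,-0.2,0,0,0,5, 0,-1.2,-0.1,0,0,0,5, 0,-1.2,-0.1,0,0,0,5, 0,-1.2,-0.2,0,0,0,5, 0,-1.1,-0.1,0,0,0,5 ]
end [ 0.5297 -0.2468  0.1677] [ 3.0237 -0.2355 -0.0128]
```

```bash
python3 -m inch '[0,0.1,-0.6,0,0,0,5, -0.1,0,-0.6,0,0,0,5, 0,-1,-0.1,0,0,0,5, 0,-1,-0.1,0,0,0,5, 0,-1,-0.1,0,0,0,5, 0,-1,-0.1,0,0,0,5, 0,0,0,0,0,0,5, 0,0,0,0,0,0,5]'
python3 - <<'E'
from h import *
p,y,t,r=avg(3)
plan([(hook(95,0.3,91,6.2),-98.9,6.2,6)],5,(p,y,t))
E
```

```text
time: 12.2
tool_pos: [0.5288, -0.2492, 0.1671]
tcp_rot: [3.025, -0.235, -0.01]
wrist_force: [-0.0, 1.1, -2.5]
width: 0.143
grip_force: 88.5
tip grey [90.4436  0.8278 90.5296] yaw -98.89 tilt 6.19 Fgrey 0.9015225230150612 0.21335328844876716 -2.1549303257454775 T [0.0564 0.0944 0.0414] std [0.0094 0.0229 0.0137] t 12.3 w 12.403723671676243
[ 0.1,-0.7,-0.2,0,0,0,5, 0.1,-0.8,-0.1,0,0,0,5, 0.1,-0.7,-0.2,0,0,0,5, 0.1,-0.8,-0.2,0,0,0,5, 0.1,-0.7,-0.1,0,0,0,5, 0.1,-0.8,-0.2,0,0,0,5 ]
end [ 0.5301 -0.2448  0.1677] [ 3.0247 -0.2352 -0.0127]
```

```bash
python3 -m inch '[0.1,-0.8,-0.3,0,0,0,5, 0.1,-0.8,-0.2,0,0,0,5, 0.1,-0.8,-0.2,0,0,0,5, 0.1,-0.8,-0.1,0,0,0,5, 0.1,-0.8,-0.1,0,0,0,5, 0,-0.5,0,0,0,0,5, 0,0,0,0,0,0,5, 0,0,0,0,0,0,5]'
python3 - <<'E'
from h import *
p,y,t,r=avg(3)
b=viewer.read_camera("scene")[:,:,::-1];a=viewer.read_camera("top")[:,:,::-1]
c=cv2.resize(a[225:305,340:430],None,fx=4.4,fy=4.4,interpolation=cv2.INTER_CUBIC)
d=cv2.resize(b[170:270,330:430],None,fx=4,fy=4,interpolation=cv2.INTER_CUBIC)
o=np.zeros((400,800,3),np.uint8);o[:c.shape[0],:c.shape[1]]=c;o[:400,400:]=d;cv2.imwrite("pics/c5.png",o)
edges(a,p,r)
E
```

```text
time: 13.1
tool_pos: [0.5302, -0.2451, 0.1679]
tcp_rot: [3.024, -0.235, -0.008]
wrist_force: [0.1, 0.3, -3.6]
width: 0.144
grip_force: 88.3
tip grey [94.6829 -0.0205 91.1413] yaw -98.90 tilt 6.22 Fgrey -0.14644712735723867 0.0822859403643927 -3.4480393908291505 T [-0.163   0.0354 -0.051 ] std [0.0031 0.0332 0.0173] t 13.2 w 12.463716172762732
up [-26.1385  64.1039] 0.013827615324460195
lo [-11.4109 -61.7767] 0.16097256832003937
left [-96.5905   8.6916] [-96.8 -96.5 -96.2 -95.9 -95.6 -97.5 -97.2 -96.9 -96.6 -96.3]
```

View pics/c5.png

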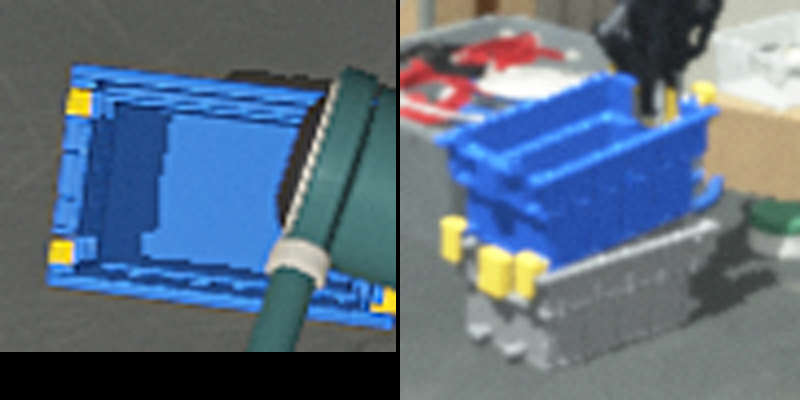

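Both hook toes are now under the claws: the claws stand outside the toes at crop (455,240) and (530,270), and the forces are back to free-hanging. Now I swing the yellow end down about the tips.

```bash
python3 - <<'E'
from h import *
p,y,t,r=avg(1)
plan([(hook(95.6,0.8,90.8,3),-98.9,3,7)],5,(p,y,t))
E
```

```text
tip grey [94.59   -0.0046 91.1531] yaw -98.90 tilt 6.22 Fgrey -0.13454803184081252 -0.1627892701328159 -2.98634817656334 T [-0.1555  0.0735  0.0103] std [0. 0. 0.] t 13.3 w 12.634821303113231
[ -0.1,0.3,1.5,0.5,0,0,5, -0.1,0.2,1.6,0.4,0,0,5, -0.1,0.3,1.5,0.5,0,0,5, -0.1,0.3,1.5,0.4,0,0,5, -0.1,0.4,1.5,0.5,0,0,5, 0,0.3,1.6,0.5,0,0,5, -0.1,0.3,1.5,0.4,0,0,5 ]
end [ 0.5291 -0.2481  0.1574] [ 3.0796 -0.2397 -0.0063]
```

```bash
python3 -m inch '[-0.1,0.3,1.5,0.5,0,0,5, -0.1,0.2,1.6,0.4,0,0,5, -0.1,0.3,1.5,0.5,0,0,5, -0.1,0.3,1.5,0.4,0,0,5, -0.1,0.4,1.5,0.5,0,0,5, -0.1,0.3,1.6,0.5,0,0,5, -0.1,0.3,1.5,0.4,0,0,5, 0,0,0,0,0,0,5]'
python3 - <<'E'
from h import *
p,y,t,r=avg(3)
plan([(hook(95.6,0.8,90.5,0.8),-98.9,0.8,6)],5,(p,y,t))
E
```

```text
time: 14.1
tool_pos: [0.5291, -0.2484, 0.1573]
tcp_rot: [3.08, -0.24, -0.002]
wrist_force: [0.7, -1.5, -1.9]
width: 0.143
grip_force: 88.5
tip grey [95.3873  0.5516 90.735 ] yaw -98.91 tilt 3.02 Fgrey -0.7143755097974761 -0.15446439694274455 -2.082691686577189 T [-0.174   0.0348 -0.0002] std [0.0247 0.0634 0.0593] t 14.2 w 12.47264151820938
[ 0,0.3,1.2,0.4,0,0,5, 0,0.3,1.3,0.3,0,0,5, 0,0.3,1.2,0.4,0,0,5, 0,0.4,1.2,0.4,0,0,5, 0,0.3,1.3,0.4,0,0,5, 0,0.4,1.2,0.3,0,0,5 ]
end [ 0.5287 -0.2505  0.1501] [ 3.1179 -0.243  -0.0017]
```

```bash
python3 -m inch '[0,0.3,1.1,0.4,0,0,5, 0,0.3,1.2,0.3,0,0,5, 0,0.3,1.2,0.4,0,0,5, 0,0.4,1.2,0.4,0,0,5, 0,0.3,1.2,0.4,0,0,5, 0,0.4,1.2,0.3,0,0,5, 0,0,0,0,0,0,5, 0,0,0,0,0,0,5]'
python3 - <<'E'
from h import *
p,y,t,r=avg(3)
plan([(hook(95.4,0.8,90,-0.1),-98.9,-0.1,5)],5,(p,y,t))
E
```

```text
time: 15.0
tool_pos: [0.5287, -0.2503, 0.1503]
tcp_rot: [3.118, -0.242, 0.002]
wrist_force: [-0.3, -0.1, -2.9]
width: 0.143
grip_force: 88.5
tip grey [95.828   0.7106 90.6951] yaw -98.88 tilt 0.82 Fgrey -0.1289655407646514 -0.11699027947948207 -2.462856948364871 T [-0.1429  0.0358  0.0068] std [0.0252 0.015  0.0242] t 15.1 w 12.62463299465265
[ 0,0.3,0.7,0.2,0,0,5, 0,0.2,0.8,0.2,0,0,5, 0,0.3,0.7,0.2,0,0,5, 0,0.3,0.7,0.1,0,0,5, 0,0.2,0.8,0.2,0,0,5 ]
end [ 0.5285 -0.2516  0.1467] [-3.1308  0.2432 -0.0002]
```

```bash
python3 -m inch '[0,0.3,0.7,0.2,0,0,5, 0,0.2,0.7,0.2,0,0,5, 0,0.3,0.7,0.2,0,0,5, 0,0.2,0.7,0.1,0,0,5, 0,0.1,0.4,0.1,0,0,5, 0,0,0,0,0,0,5, 0,0,0,0,0,0,5, 0,0,0,0,0,0,5]'
python3 - <<'E'
from h import *
avg(3)
E
```

```text
time: 15.9
tool_pos: [0.5288, -0.2512, 0.1476]
tcp_rot: [3.132, -0.243, 0.005]
wrist_force: [-0.7, 2.7, 2.2]
width: 0.145
grip_force: 89.2
tip grey [95.7592  0.5251 90.562 ] yaw -98.88 tilt 0.01 Fgrey 2.514158825917948 1.0585120513375093 3.0214427449277768 T [ 0.4878  0.344  -0.0474] std [0.0056 0.0121 0.0245] t 16.0 w 12.418877117399099
```

The tote is level (tilt 0.01°, tips at 90.6, lifting force gone to +3 N). It is sitting, so I let go and back straight up.

```bash
python3 -m inch '[0,0,0,0,0,0,14, 0,0,0,0,0,0,20, 0,0,0,0,0,0,30, 0,0,0,0,0,0,40, 0,0,0,0,0,0,50, 0,0,0,0,0,0,50, 0,0,0,0,0,0,50, 0,0,0,0,0,0,50]'
python3 -m inch '[0,0,-5,0,0,0,50, 0,0,-15,0,0,0,50, 0,0,-25,0,0,0,50, 0,0,-35,0,0,0,50, 0,0,-35,0,0,0,50, 0,0,-25,0,0,0,50, 0,0,-10,0,0,0,50, 0,0,0,0,0,0,50]'
python3 - <<'E'
from h import *
p=cur()[0];print(p);plan([((p[0]-.05,p[1]-.28,.3),-98.9+40,0,8)],50)
E
```

```text
time: 16.8
tool_pos: [0.5286, -0.2515, 0.1472]
tcp_rot: [3.131, -0.243, 0.004]
wrist_force: [-0.0, 0.2, -0.8]
width: 0.592
grip_force: 0.0
time: 17.6
tool_pos: [0.5292, -0.2518, 0.3002]
tcp_rot: [3.13, -0.243, 0.011]
wrist_force: [-0.9, 0.1, 0.4]
width: 0.585
grip_force: 0.0
[ 0.5292 -0.2518  0.3002]
[ -0.8,35.5,0.1,0,-0.4,-5,50, -3.8,35.4,0.1,0,0,-5,50, -7,34.9,0.1,0.1,0,-5,50, -9.9,34.1,0,0,0,-5,50, -12.9,33.1,0.1,0,0,-5,50, -15.7,31.9,0,0,0,-5,50, -18.5,30.4,0.1,0,0,-5,50, -21,28.7,0,0,0,-5,50 ]
end [ 0.4792 -0.5318  0.3   ] [ 3.0258  0.8425 -0.0002]
```

Moving the arm out of view to check the stack.

```bash
python3 -m inch '[-1,35,0,0,0,-5,50, -4,35,0,0,0,-5,50, -7,35,0,0,0,-5,50, -10,34,0,0,0,-5,50, -13,33,0,0,0,-5,50, -16,32,0,0,0,-5,50, -18,30,0,0,0,-5,50, -21,29,0,0,0,-5,50]'
python3 - <<'E'
from h import *
b=viewer.read_camera("scene")[:,:,::-1];a=viewer.read_camera("top")[:,:,::-1]
cv2.imwrite("pics/top6.png",a)
xs=np.arange(-125,126,.5);ys=np.arange(90,-91,-.5)
M=np.array([[proj("top",[*(G+EX*X/1000+EY*Y/1000),.172]) for X in xs] for Y in ys],np.float32)
w=cv2.remap(a,M[...,0],M[...,1],cv2.INTER_CUBIC)
m=cv2.inRange(cv2.cvtColor(w,cv2.COLOR_BGR2HSV),(100,130,50),(125,255,255))
up=[ys[np.where(m[:,c])[0].min()] for c in range(120,380,20)];lo=[ys[np.where(m[:,c])[0].max()] for c in range(120,380,20)]
print(up,lo);q=np.where(m[150:210].sum(0)>2000)[0];print("x",xs[q.min()],xs[q.max()])
for X in (-97,97): w[:,int((X+125)*2)]=(0,0,255)
for Y in (63,-63): w[int((90-Y)*2)]=(0,0,255)
d=cv2.resize(b[170:290,330:450],None,fx=3,fy=3,interpolation=cv2.INTER_CUBIC)
o=np.zeros((362,800,3),np.uint8);o[:362,:430]=w[:,36:466];o[:360,435:795]=d;cv2.imwrite("pics/c6.png",o)
E
```

```text
time: 18.4
tool_pos: [0.4768, -0.5307, 0.2944]
tcp_rot: [-3.023, -0.847, -0.001]
wrist_force: [0.5, -0.1, 0.3]
width: 0.588
grip_force: 0.0
[np.float64(62.0), np.float64(61.5), np.float64(62.0), np.float64(61.5), np.float64(62.0), np.float64(62.0), np.float64(62.5), np.float64(62.0), np.float64(62.5), np.float64(62.0), np.float64(62.5), np.float64(62.0), np.float64(62.5)] [np.float64(-64.0), np.float64(-64.0), np.float64(-64.0), np.float64(-64.0), np.float64(-64.0), np.float64(-64.0), np.float64(-64.0), np.float64(-64.0), np.float64(-63.5), np.float64(-63.5), np.float64(-63.5), np.float64(-63.5), np.float64(-63.5)]
x -78.5 97.0
```

View pics/c6.png

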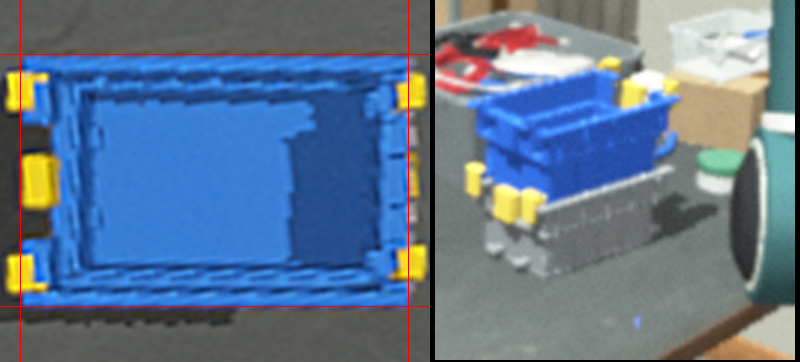

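The rectified view shows blue's rim inside the 199×126 lines for an 82 mm seat: about 0 mm off lengthwise, -0.9 mm across, and yaw square within 0.005 rad. The scene crop shows it level, with the toes under grey's claws. The TCP height at release (147.4 mm, less 65.5 mm when gripped on the bench) gives an 82 mm underside. Handing in.

```bash
python3 -c "
from workcell import job
print(job.finish_job())"
```

```text
the job is handed in; nothing more can be done
None
```

I stacked the blue tote on the grey one turned end for end, hook toes under the claws. By my measurements it sits level and fully home (underside about 82 mm, within 1 mm of centre), and I let go and handed the job in at about 18.5 s; no verdict came back.

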